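# Load the hand press with the sled that fits and set the ram

## Robot

A 6-joint arm with a two-finger parallel gripper is mounted at the origin on the work surface. World frame = base frame: x ahead of the robot, y to its left, z up, the work surface at z = 0. Lengths are in mm, angles in rad, forces in N, time in s.
With the tool pointing down it reaches from about 400 to 925 mm from the base axis. Payload 12.5 kg.
Tool frame: the origin (TCP) lies where the fingers leave the gripper's body, on its centre line; the fingertips stand 78 mm ahead of it and the grasp point (between the pads) lies 59 mm ahead of it (env.nose_length is the distance from the TCP to the fingertips, in mm); z points along the fingers, y is the line along which they close (so a half turn about z gives the same grasp; the last joint's range is limited). The gripper opens to 95 mm and grips with 3 to 60 N. Pads are 20 mm wide; open, the fingers measure 119 mm over their backs; the gripper's body (75 mm by 180 mm) begins 59 mm behind the grasp point.
Start: joints at [-1.219, 0.491, 1.559, -0, 1.092, -0.106], TCP at [276.257, -560.643, 292.261] pointing down, gripper open.
Joint ranges: [-3.1, 3.1], [-0.84, 2.19], [0.05, 2.79], [-1.13, 4.28], [0.06, 2.93], [-2.69, 2.69]. Speed limits (rad/s): [2.22, 2.22, 2.79, 3.14, 3.14, 3.14].

## Interface

Orientations are given as [roll, pitch, yaw] about the fixed x, y, z axes, in that order (R = Rz(yaw) Ry(pitch) Rx(roll)).
In Python, from cell import env gives the robot as it stands. The module is installed in compiled form; this text tells all that it offers.
- The arm moves only by the tool send_rows, never from a script. Its argument "series" is text: rows parted by semicolons, each of 6 numbers parted by spaces: the shift along the tool's x, y, z as a fraction of full scale, then the turn, a rotation vector about the tool's x, y, z as a fraction of full scale. A call has 1 to 5 rows; each row shifts and turns the commanded pose from where the row before left it, along the tool's axes as they then stand; what a row does not reach is not made up. Full scale, the value 1, is 60 mm for a shift and 10 degrees for a turn. A row lasts 1/8 s, in which the tool goes at most 62.5 mm and 10.7 degrees, less where a joint would pass 70% of its speed; a pose out of reach is approached as far as the arm can. A call with a number of a shift or a turn outside -1 to 1 is refused whole. A call with a gripper value outside its range is refused whole. "fingers" is the opening, from 0 (shut) to 1 (fully open), set as the call begins (left out, the last holds). The fingers move at their own pace and stop on an object; the grip force is fixed at half the most. Time passes only in rows, so rows that do not move let the fingers close. It gives the time, the measured TCP pose, the force, the opening and the grip force at its end, in the units of the state.
- env.state(): the state, without advancing time (a new reading comes with each control period).
- env.read_camera(name): name is "scene" or "top" or "wrist"; returns a dict with "color" (400x640x3 uint8, red, green, blue), "z_map" (400x640 float32, mm along the optical axis (not along the pixel's ray), 0 where there is no reading), "fovy" (degrees; the focal length in pixels is half the picture's height over the tangent of half this angle, whatever the lens; pixels are square), "cx", "cy" (the principal point, pixels), "R" (3x3) and "t" (3): a world point X has camera coordinates R X + t. Camera axes: x right, y down, z forward; pixel columns grow to the right and rows downward; lengths in mm; the calibration is good to about 2 mm. A picture is of the moment at which its call begins.
- env.job_done(): hands the job in; it is judged then, once.
The state is a dict: "t": time; "joints": joint angles; "qvel": joint speeds; "tau": joint torques, N m; "eef_pos": TCP position; "tcp_rot": TCP orientation; "ft_force": force on the tool from outside, world axes, zero at the start; "moment": the same for the moment, N m; "opening": opening from 0.0 (shut) to 1.0 (fully open); "grip_force": force on a finger pad.
Only numpy, scipy, OpenCV 4.12 (cv2) and the standard library are available. Lean on these libraries where they do the work, as an engineer would, in place of code of your own. Each camera call takes 0.05 s, during which the arm holds its last target. There are 200 camera calls.

## Task

Find which of the three look-alike die sleds fits the press: the widest one that goes in between the two rails on its bed. Set it on the bed and slide it in under the ram, die upwards, fully home against the back stop, then crank the handwheel clockwise until you feel the ram come down on the die, and back it off a quarter turn. Leave the other two sleds lying flat on the bench, and do not disturb the other things.

Things in the scene. Friction and masses are not known exactly. Their poses are not given: they have to be found in the camera images.
- press: blue hand screw press with two steel columns, fixed to the bench. Origin on the bench straight below the screw; z up; its y axis runs along the loading channel, from the loading side (-y) to the back stop (+y); the points below that belong to the press have the same axes. Columns 22 mm thick at x = -78 and +78 mm, y = 0.
- bed_front (a point): middle of the loading-side top edge of the black bed plate, at y = -215 mm in the press frame. The bed is 200 mm wide (x) and 300 mm long (y), its top 20 mm above the bench; its first 153 mm (y = -215 to -62 mm) are bare, to set a sled on before sliding it in.
- home (a point): point on the bed below the screw. A sled fully home is centred here along y, its end against the back stop's face at y = +65 mm. The channel: two steel rails 18 mm high on the bed from y = -45 to +65 mm, with flared lead-ins out to y = -61 mm; the fixed rail's inner face lies at x = -29.5 mm, the other's is given by gib_face.
- gib_face (a point): middle of the top edge of the inner face of the adjustable rail; its x in the press frame, plus 29.5 mm, is the width of the channel, 48 to 69 mm. The rail is bolted down, parallel to the fixed one.
- crosshead (a point): middle of the lower edge of the crosshead's loading-side face, y = -35 mm in the press frame, 132 mm above the bench. The blue crosshead is 204 mm (x) by 70 mm (y) by 38 mm. It stops an upright gripper from following a sled in: lean the gripper back towards -y by some 30 degrees to push the sled's end.
- hub (a point): centre of the horizontal handwheel, level with the top of its rim, 208 mm above the bench, on the screw's axis; rim 117 mm in diameter. The screw's end rises through the hub, at most 280 mm above the bench. Clockwise seen from above lowers the ram by 16 mm a turn; the wheel itself stays at its height and turns several turns with light friction.
- crank_knob (a point): centre of the red upright crank knob on the handwheel's rim: 24 mm diameter, 50 mm tall, free to spin on its pin, 52 mm from the screw's axis, its centre 234 mm above the bench. It turns the wheel with about 2 N. At the start the ram is between half a turn and two and a half turns above the height of the die.
- ram: steel ram of the press, with a round foot of 44 mm diameter; origin at the centre of the foot's underside, z up. It moves only up and down, driven by the handwheel.
- sled_a_mid (a point): aluminium die sled: a flat bar 130 mm long, 30 mm high, with a round dark steel die (34 mm diameter) on the middle of its top. The three look alike but are 46, 54 and 62 mm wide; which this one is, is not told. Die tops are worn: 40 to 55 mm above the sled's underside. About 0.6 kg. Point: middle of the bar, 15 mm above its underside; y along its length (either end may lead), z up.
- sled_b_mid (a point): aluminium die sled: a flat bar 130 mm long, 30 mm high, with a round dark steel die (34 mm diameter) on the middle of its top. The three look alike but are 46, 54 and 62 mm wide; which this one is, is not told. Die tops are worn: 40 to 55 mm above the sled's underside. About 0.6 kg. Point: middle of the bar, 15 mm above its underside; y along its length (either end may lead), z up.
- sled_c_mid (a point): aluminium die sled: a flat bar 130 mm long, 30 mm high, with a round dark steel die (34 mm diameter) on the middle of its top. The three look alike but are 46, 54 and 62 mm wide; which this one is, is not told. Die tops are worn: 40 to 55 mm above the sled's underside. About 0.6 kg. Point: middle of the bar, 15 mm above its underside; y along its length (either end may lead), z up.
- jar: amber glass jar, 60 mm diameter, 85 mm tall; origin at the centre of its underside. Bystander.
- canister: open aluminium cup, 42 mm diameter, 68 mm tall; origin at the centre of its underside. Bystander.
- tip_box: blue pipette-tip box with a clear lid, 87 x 122 x 74 mm; origin at the centre of its underside. Bystander.
- wash_bottle: white plastic bottle with a red cap, 64 mm diameter, 150 mm tall; origin at the centre of its underside. Bystander.
- wrench: steel spanner 160 mm long, lying flat; origin at the middle of its underside. Bystander.

How it is judged (in metres and radians):
On the way, in this order (a step that is already met when the one before it is completed fails the run):
1. the widest sled that goes between the rails lies flat on the bed, fully home against the back stop (((y of sled_a_mid in the frame of press between -0.005 and 0.005 m and x of sled_a_mid in the frame of press between -0.03 and 0.03 m and z of sled_a_mid in the frame of press between 0.031 and 0.038 m and angle between sled_a_mid's own z axis and vertical below 0.08 rad and angle between the y axis of sled_a_mid and the y axis of press, either way round below 0.14 rad and x of gib_face in the frame of press below 0.027 m) or (y of sled_b_mid in the frame of press between -0.005 and 0.005 m and x of sled_b_mid in the frame of press between -0.03 and 0.03 m and z of sled_b_mid in the frame of press between 0.031 and 0.038 m and angle between sled_b_mid's own z axis and vertical below 0.08 rad and angle between the y axis of sled_b_mid and the y axis of press, either way round below 0.14 rad and x of gib_face in the frame of press below 0.035 m) or (y of sled_c_mid in the frame of press between -0.005 and 0.005 m and x of sled_c_mid in the frame of press between -0.03 and 0.03 m and z of sled_c_mid in the frame of press between 0.031 and 0.038 m and angle between sled_c_mid's own z axis and vertical below 0.08 rad and angle between the y axis of sled_c_mid and the y axis of press, either way round below 0.14 rad and x of gib_face in the frame of press below 0.043 m))), for 0.2 s.
2. the ram has come down to bear on that sled's die (((y of sled_a_mid in the frame of press between -0.005 and 0.005 m and x of sled_a_mid in the frame of press between -0.03 and 0.03 m and z of sled_a_mid in the frame of press between 0.031 and 0.038 m and angle between sled_a_mid's own z axis and vertical below 0.08 rad and angle between the y axis of sled_a_mid and the y axis of press, either way round below 0.14 rad and x of gib_face in the frame of press below 0.027 m and contact force between ram and anything else above 15 N and z of ram in the frame of sled_a_mid below 0.034 m) or (y of sled_b_mid in the frame of press between -0.005 and 0.005 m and x of sled_b_mid in the frame of press between -0.03 and 0.03 m and z of sled_b_mid in the frame of press between 0.031 and 0.038 m and angle between sled_b_mid's own z axis and vertical below 0.08 rad and angle between the y axis of sled_b_mid and the y axis of press, either way round below 0.14 rad and x of gib_face in the frame of press below 0.035 m and contact force between ram and anything else above 15 N and z of ram in the frame of sled_b_mid below 0.038 m) or (y of sled_c_mid in the frame of press between -0.005 and 0.005 m and x of sled_c_mid in the frame of press between -0.03 and 0.03 m and z of sled_c_mid in the frame of press between 0.031 and 0.038 m and angle between sled_c_mid's own z axis and vertical below 0.08 rad and angle between the y axis of sled_c_mid and the y axis of press, either way round below 0.14 rad and x of gib_face in the frame of press below 0.043 m and contact force between ram and anything else above 15 N and z of ram in the frame of sled_c_mid below 0.03 m))), for 0.05 s.
At the end, for the whole second after the job is handed in: The fitting sled (channel less than 10.5 mm wider than it) lies flat on the bed in the channel, die upwards, within 5 mm of fully home and within 8 degrees of the channel's direction; the ram stands 2 to 6 mm above its die (a quarter turn is 4 mm); the other two sleds lie flat on the bench (((y of sled_a_mid in the frame of press between -0.005 and 0.005 m and x of sled_a_mid in the frame of press between -0.03 and 0.03 m and z of sled_a_mid in the frame of press between 0.031 and 0.038 m and angle between sled_a_mid's own z axis and vertical below 0.08 rad and angle between the y axis of sled_a_mid and the y axis of press, either way round below 0.14 rad and x of gib_face in the frame of press below 0.027 m and z of ram in the frame of sled_a_mid between 0.035 and 0.039 m and height (world z) of sled_b_mid between 0.01 and 0.019 m and angle between each of sled_b_mid, sled_c_mid's own z axis and vertical below 0.1 rad and height (world z) of sled_c_mid between 0.01 and 0.019 m) or (y of sled_b_mid in the frame of press between -0.005 and 0.005 m and x of sled_b_mid in the frame of press between -0.03 and 0.03 m and z of sled_b_mid in the frame of press between 0.031 and 0.038 m and angle between sled_b_mid's own z axis and vertical below 0.08 rad and angle between the y axis of sled_b_mid and the y axis of press, either way round below 0.14 rad and x of gib_face in the frame of press below 0.035 m and z of ram in the frame of sled_b_mid between 0.039 and 0.043 m and height (world z) of sled_a_mid between 0.01 and 0.019 m and angle between each of sled_a_mid, sled_c_mid's own z axis and vertical below 0.1 rad and height (world z) of sled_c_mid between 0.01 and 0.019 m) or (y of sled_c_mid in the frame of press between -0.005 and 0.005 m and x of sled_c_mid in the frame of press between -0.03 and 0.03 m and z of sled_c_mid in the frame of press between 0.031 and 0.038 m and angle between sled_c_mid's own z axis and vertical below 0.08 rad and angle between the y axis of sled_c_mid and the y axis of press, either way round below 0.14 rad and x of gib_face in the frame of press below 0.043 m and z of ram in the frame of sled_c_mid between 0.031 and 0.035 m and height (world z) of sled_a_mid between 0.01 and 0.019 m and angle between each of sled_a_mid, sled_b_mid's own z axis and vertical below 0.1 rad and height (world z) of sled_b_mid between 0.01 and 0.019 m))); the robot touches nothing.
It fails at once if the jar is pushed more than 40 mm away or tipped over (distance of jar from where it was at the start of the episode above 0.04 m or angle between jar's own z axis and vertical above 0.6 rad).
It fails at once if the canister is pushed more than 40 mm away or tipped over (distance of canister from where it was at the start of the episode above 0.04 m or angle between canister's own z axis and vertical above 0.6 rad).
It fails at once if the tip box is pushed more than 40 mm away or tipped over (distance of tip_box from where it was at the start of the episode above 0.04 m or angle between tip_box's own z axis and vertical above 0.6 rad).
It fails at once if the wash bottle is pushed more than 40 mm away or tipped over (distance of wash_bottle from where it was at the start of the episode above 0.04 m or angle between wash_bottle's own z axis and vertical above 0.6 rad).
It fails at once if the wrench is pushed more than 40 mm away or tipped over (distance of wrench from where it was at the start of the episode above 0.04 m or angle between wrench's own z axis and vertical above 0.6 rad).
It also fails if it takes over 72 s, if anything falls off the work surface, if the arm or the gripper's body presses on something with over 40 N, if the wrist force passes 120 N, or if a joint passes its speed limit or range.

## Working session

There is one attempt and no reset: what is moved stays moved. The work goes in short steps, Python scripts to look and compute and a tool call to move; the robot and the scene stay as the last step left them, time stands still between calls to the robot, and variables do not carry over. Pictures are saved under pics/ and viewed, at most 10 in all, crops included, and the job is handed in when it is done.

Besides the shell and the picture viewer there is one more tool, called as name(argument=value, ...) on one line, values as JSON. send_rows: Moves the arm, as the interface text tells. Shift numbers are shares of 60 mm and turn numbers shares of 10 degrees, none past 1 either way. Its arguments: {"type":"object","properties":{"series":{"type":"string"},"fingers":{"type":"number"}},"required":["series"]}

```bash
ls; mkdir -p pics; cat > h.py <<'E'
import numpy as np, cv2
from cell import env
from scipy.spatial.transform import Rotation as Ro
def grab(name, save=None):
    c=env.read_camera(name)
    np.savez('%s.npz'%name, **{k:np.array(v) for k,v in c.items()})
    if save: cv2.imwrite('pics/'+save, c['color'][:,:,::-1])
    return c
def load(name): return dict(np.load('%s.npz'%name))
def cloud(c):
    f=200/np.tan(np.radians(c['fovy'])/2)
    z=c['z_map']; v,u=np.mgrid[:z.shape[0],:z.shape[1]]
    P=np.stack([(u-c['cx'])/f*z,(v-c['cy'])/f*z,z],-1)
    return (P-c['t'])@c['R']   # R^T (P-t)
E
python3 - <<'E'
from h import *
s=env.state(); print(s)
for n in ('scene','top'): 
    c=grab(n,n+'0.png'); print(n,c['fovy'],c['cx'],c['cy'],(-c['R'].T@c['t']).round(), c['R'][2].round(2),(c['z_map']==0).mean())
E
```

```text
pics
{'t': 0.0, 'joints': array([-1.21858969e+00,  4.91584237e-01,  1.55942991e+00, -2.06925444e-05,
        1.09173991e+00, -1.05611237e-01]), 'qvel': array([ 3.46705290e-05, -1.03541854e-03, -3.44957147e-04,  9.64471878e-04,
        1.18554367e-03, -2.34333816e-04]), 'tau': array([-2.63201648e-03, -6.12645864e+01, -2.58185130e+01,  6.91350410e-02,
        4.81779815e-02, -1.10079839e-04]), 'eef_pos': array([ 276.20178624, -560.48487061,  291.65310596]), 'tcp_rot': array([-3.14043579e+00, -1.04179203e-04,  4.57827363e-01]), 'ft_force': array([-0.4953509 , -0.08377909, -0.29441339]), 'moment': array([ 0.05687879, -0.01899496,  0.02640397]), 'grip_force': 0.0, 'opening': 1.0017391908880473}
scene 44.04671965588624 315.41587922449895 200.54206537495892 [1616.  151. 1002.] [-0.79 -0.1  -0.61] 0.0038515625
top 51.88120133649096 322.06211124787006 199.84148881727455 [ 350.   35. 1533.] [ 0.15 -0.   -0.99] 0.0039609375
```

View pics/top0.png

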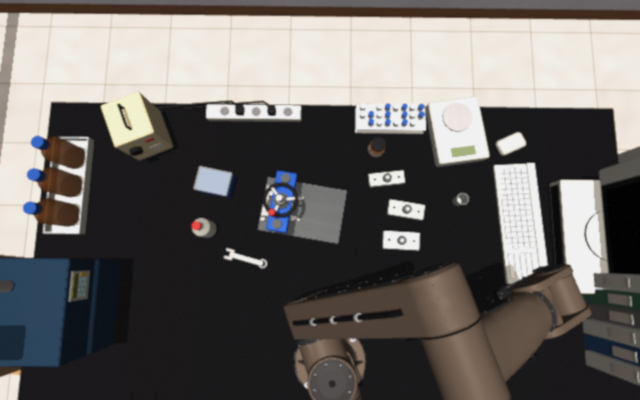

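View pics/scene0.png

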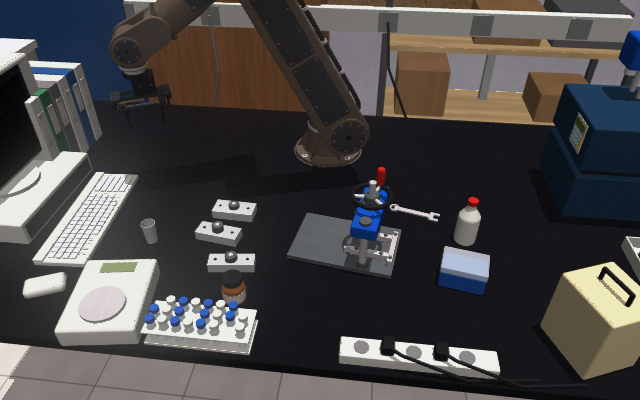

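```bash
python3 - <<'E'
from h import *
c=load('top'); W=cloud(c); z=W[...,2]; col=c['color'].astype(int)
x,y=W[...,0],W[...,1]
for nm,(u0,u1,v0,v1) in dict(bed=(258,350,170,245),A=(366,408,166,190),B=(384,428,197,222),C=(380,424,228,253)).items():
    for zz in ([(14,28)] if nm=='bed' else [(22,36),(38,60)]):
        m=np.zeros(z.shape,bool); m[v0:v1,u0:u1]=1
        m&=(z>zz[0])&(z<zz[1])
        if nm!='bed' and zz[0]<30: m&=col.sum(2)>300
        p=np.stack([x[m],y[m]],-1).astype(np.float32)
        print(nm,zz,m.sum(),cv2.minAreaRect(p), np.median(z[m]), p.mean(0))
# objects
n,l,st,ce=cv2.connectedComponentsWithStats(((z>6)&(z<300)).astype(np.uint8))
for i in range(1,n):
    if st[i,4]>15:
        m=l==i; print(ce[i].round(),st[i,4],'x',x[m].min().round(),x[m].max().round(),'y',y[m].min().round(),y[m].max().round(),'z',z[m].max().round())
E
python3 - <<'E'
import cv2
i=cv2.imread('pics/top0.png')[160:265,250:440]
cv2.imwrite('pics/topcrop.png',cv2.resize(i,None,fx=4.2,fy=4.2,interpolation=cv2.INTER_CUBIC))
E
```

```text
bed (14, 28) 2718 ((539.9315795898438, 106.762939453125), (300.07879638671875, 200.3305206298828), 80.89590454101562) 20.335962734936256 [529.9567   62.67921]
A (22, 36) 336 ((661.2709350585938, -206.056396484375), (47.1385498046875, 131.83242797851562), 6.7672858238220215) 30.36453309726906 [ 660.13776 -205.17548]
A (38, 60) 74 ((660.134765625, -209.05126953125), (32.332820892333984, 105.23114013671875), 1.7156351804733276) 47.69005561120694 [ 660.6408  -204.12128]
B (22, 36) 422 ((545.2935180664062, -276.6221923828125), (131.38601684570312, 54.290889739990234), 81.00997924804688) 30.149179405271664 [ 544.727   -274.70245]
B (38, 60) 79 ((542.9866333007812, -274.79754638671875), (125.02534484863281, 44.59554672241211), 83.82588958740234) 52.09108604306158 [ 544.38586 -275.2889 ]
C (22, 36) 518 ((431.4880065917969, -256.3817443847656), (130.91481018066406, 62.3926887512207), 87.62157440185547) 29.895023420322506 [ 431.0849  -256.12195]
C (38, 60) 75 ((427.9297790527344, -258.0279846191406), (39.65355682373047, 112.6648941040039), 4.507771015167236) 43.988246347867744 [ 430.2356 -256.
[... 259 characters left out ...]
0 z 222.0
[377. 146.] 271 x 746.0 802.0 y -197.0 -138.0 z 93.0
[604. 261.] 14127 x -66.0 734.0 y -1083.0 -813.0 z 300.0
[520. 219.] 4712 x 280.0 733.0 y -793.0 -594.0 z 298.0
[214. 181.] 948 x 580.0 689.0 y 364.0 520.0 z 85.0
[302. 208.] 4527 x 420.0 694.0 y -55.0 275.0 z 266.0
[386. 178.] 470 x 631.0 692.0 y -272.0 -139.0 z 55.0
[461. 199.] 136 x 562.0 601.0 y -494.0 -452.0 z 72.0
[406. 209.] 555 x 509.0 588.0 y -348.0 -208.0 z 58.0
[204. 227.] 370 x 433.0 496.0 y 422.0 520.0 z 157.0
[401. 240.] 640 x 396.0 468.0 y -326.0 -190.0 z 53.0
[244. 257.] 154 x 327.0 394.0 y 234.0 391.0 z 17.0
[ 94. 306.] 4212 x -17.0 356.0 y 751.0 930.0 z 300.0
[327. 360.] 4377 x -91.0 272.0 y -125.0 166.0 z 300.0
```

View pics/topcrop.png

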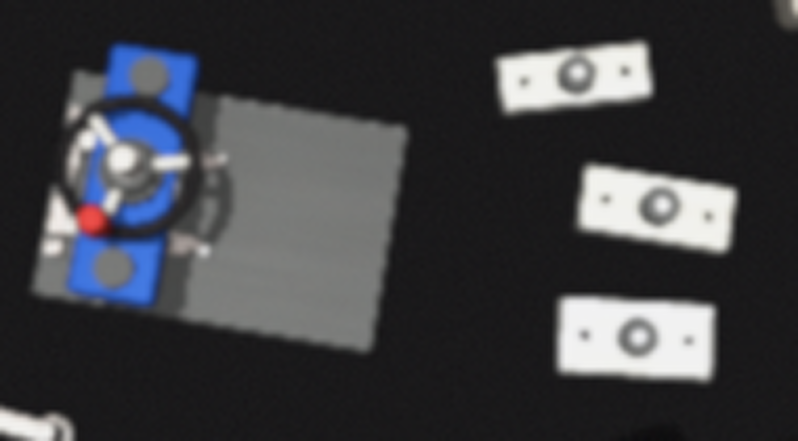

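```bash
cat >> h.py <<'E'
YAW=np.radians(80.9-90); O=np.array([550.2,170.9,0.])
RP=Ro.from_euler('z',YAW).as_matrix()
def topress(W): return (W-O)@RP
def toworld(P): return np.asarray(P)@RP.T+O
E
python3 - <<'E'
from h import *
for n in ('top','scene'):
    c=load(n); P=topress(cloud(c)); col=c['color'].astype(int)
    x,y,z=P[...,0],P[...,1],P[...,2]
    for nm,m in dict(railfront=(z>30)&(z<44)&(y>-75)&(y<-36)&(abs(x)<95), railback=(z>30)&(z<44)&(y>36)&(y<80)&(abs(x)<95), ).items():
        print(n,nm,m.sum()); print(np.c_[P[m],col[m].sum(-1)][np.argsort(y[m])][::max(1,m.sum()//45)].round(0).astype(int).tolist())
    m=(z>200)&(z<214)&(np.hypot(x,y)<75)&(np.hypot(x,y)>45)
    (cx,cy),_,_=cv2.minAreaRect(P[m][:,:2].astype(np.float32)); print('rim',m.sum(),cx,cy)
    m=(col[...,0]>120)&(col[...,1]<70)&(col[...,2]<70)&(np.hypot(x,y)<90)&(z>215)&(z<265)
    print('knob',m.sum(),P[m].mean(0), P[m].min(0),P[m].max(0), 'mean of top',P[m][z[m]>253].mean(0))
    m=(z>265)&(np.hypot(x,y)<75); print('screw',P[m].mean(0) if m.any() else 0, z[(np.hypot(x,y)<20)].max())
E
```

```text
top railfront 31
[[-4, -68, 31, 217], [39, -61, 38, 432], [-43, -61, 34, 492], [42, -60, 41, 482], [-39, -60, 32, 531], [42, -57, 39, 492], [-40, -56, 31, 598], [-37, -56, 38, 481], [38, -54, 39, 435], [-41, -54, 44, 527], [41, -53, 41, 425], [-37, -52, 37, 467], [-34, -52, 44, 360], [34, -50, 34, 367], [38, -50, 35, 416], [42, -49, 34, 374], [-37, -48, 34, 440], [-31, -48, 40, 314], [34, -47, 34, 356], [36, -47, 40, 395], [40, -46, 37, 352], [-38, -45, 37, 430], [44, -45, 37, 285], [-31, -44, 39, 364], [-39, -41, 34, 444], [47, -41, 41, 208], [-32, -40, 34, 385], [-43, -39, 36, 434], [-40, -38, 39, 464], [-36, -37, 33, 453], [-33, -37, 40, 391]]
top railback 95
[[-45, 53, 43, 433], [34, 54, 37, 555], [-41, 55, 36, 471], [42, 55, 39, 635], [-45, 57, 41, 520], [37, 58, 42, 696], [-38, 59, 41, 623], [44, 59, 42, 602], [-30, 61, 36, 416], [-39, 62, 40, 684], [40, 63, 40, 676], [22, 63, 34, 360], [3, 64, 33, 315], [25, 64, 36, 390], [-50, 65, 34, 375], [-28, 65, 37, 383], [-46, 65, 37, 537], [-40, 66, 42, 694], [-61, 66, 38, 515], [-42, 66, 35, 672], [40, 66, 38, 574], [-58, 67, 35, 551]
[... 2041 characters left out ...]
[60, 68, 38, 674], [64, 69, 37, 308], [37, 69, 43, 641], [37, 70, 39, 638], [43, 70, 41, 469], [27, 71, 38, 637], [49, 71, 43, 305], [-38, 72, 42, 620], [19, 72, 39, 632], [-48, 73, 42, 259], [-68, 73, 37, 426], [-46, 74, 36, 621], [-3, 75, 39, 633], [17, 75, 38, 637], [41, 76, 41, 571], [60, 76, 40, 639], [-68, 77, 34, 620], [15, 77, 40, 635], [55, 78, 43, 386], [37, 78, 38, 652], [-35, 79, 35, 638], [63, 79, 39, 562], [12, 80, 38, 506]]
rim 401 0.17829513549804688 2.0774993896484375
knob 36 [-48.62184465  15.09953061 258.46425375] [-62.02183122   6.12271305 251.82784048] [-40.46837546  25.42543758 262.1933764 ] mean of top [-48.70678782  15.09079097 258.65386556]
screw 0 249.25258467431277
```

```bash
cat >> h.py <<'E'
def tool():
    s=env.state(); return np.array(s['eef_pos']), Ro.from_euler('xyz',s['tcp_rot']).as_matrix()
def goto(p,rot=None,nmax=None):
    """rows in units to reach world TCP p (mm) and rotation matrix rot"""
    p0,R0=tool(); rot=R0 if rot is None else rot
    rv=Ro.from_matrix(R0.T@rot).as_rotvec(); d=R0.T@(np.array(p)-p0)
    n=max(int(np.ceil(max(abs(d).max()/60,np.linalg.norm(d)/62, np.linalg.norm(rv)/np.radians(10)))),1) if nmax is None else nmax
    st=rv/n; out=[]
    for k in range(n):
        Rk=Ro.from_rotvec(st*k).as_matrix()
        sh=Rk.T@(d/n)/60
        out.append(' '.join('%.3f'%v for v in list(sh)+list(np.degrees(st)/10)))
    print(n,'rows:'); print('\n'.join('; '.join(out[i:i+5]) for i in range(0,n,5)))
def down(yaw,lean=0):
    """tool z down; tool x axis at world angle yaw; lean tilts the tool body back along -x (rad)"""
    return Ro.from_euler('z',yaw).as_matrix()@Ro.from_euler('x',np.pi).as_matrix()@Ro.from_euler('y',lean).as_matrix()
E
python3 - <<'E'
from h import *
p,R=tool(); c=grab('wrist')
cp=-c['R'].T@c['t']; print('cam in tool',R.T@(cp-p),'\naxes in tool (rows x,y,z)',(c['R']@R).round(3),c['fovy'])
print(R.round(3))
E
```

```text
cam in tool [ 76.05067283   1.82003059 -91.29298287] 
axes in tool (rows x,y,z) [[-0.     1.     0.002]
 [-0.961  0.001 -0.275]
 [-0.275 -0.002  0.961]] 70.27987736461385
[[ 0.897  0.442 -0.   ]
 [ 0.442 -0.897  0.001]
 [ 0.    -0.001 -1.   ]]
```

```bash
python3 - <<'E'
from h import *
R=down(np.radians(80.9),np.radians(30))
cam=toworld([0,-170,260]); p=cam-R@np.array([76,0,-91]); print(p); goto(p,R)
E
```

```text
[520.09968392 -17.02255243 143.19168826]
10 rows:
0.765 -0.633 0.248 0.143 0.276 -0.534; 0.807 -0.553 0.301 0.143 0.276 -0.534; 0.839 -0.468 0.353 0.143 0.276 -0.534; 0.860 -0.379 0.405 0.143 0.276 -0.534; 0.870 -0.288 0.455 0.143 0.276 -0.534
0.870 -0.195 0.503 0.143 0.276 -0.534; 0.858 -0.101 0.548 0.143 0.276 -0.534; 0.836 -0.008 0.591 0.143 0.276 -0.534; 0.803 0.084 0.629 0.143 0.276 -0.534; 0.759 0.173 0.664 0.143 0.276 -0.534
```

send_rows(series="0.765 -0.633 0.248 0.143 0.276 -0.534; 0.807 -0.553 0.301 0.143 0.276 -0.534; 0.839 -0.468 0.353 0.143 0.276 -0.534; 0.86 -0.379 0.405 0.143 0.276 -0.534; 0.87 -0.288 0.455 0.143 0.276 -0.534")

```text
t: 0.78
eef_pos: [398.6, -287.1, 217.4]
tcp_rot: [-3.075, -0.262, 0.921]
ft_force: [0.4, -0.2, -0.5]
opening: 0.996
grip_force: 0.0
```

send_rows(series="0.87 -0.195 0.503 0.143 0.276 -0.534; 0.858 -0.101 0.548 0.143 0.276 -0.534; 0.836 -0.008 0.591 0.143 0.276 -0.534; 0.803 0.084 0.629 0.143 0.276 -0.534; 0.759 0.173 0.664 0.143 0.276 -0.534")

```text
t: 1.4
eef_pos: [520.6, -15.3, 142.7]
tcp_rot: [3.141, -0.524, 1.415]
ft_force: [1.4, 0.4, 0.4]
opening: 0.999
grip_force: 0.0
```

```bash
python3 - <<'E'
from h import *
print(tool()[0],env.state()['t']); c=grab('wrist','w1.png'); P=topress(cloud(c)); x,y,z=P[...,0],P[...,1],P[...,2]
m=(z>33)&(z<43)&(abs(x)<60)&(y>-75)&(y<40)
for yy in range(-64,36,6):
    k=m&(y>=yy)&(y<yy+6); xs=x[k]; 
    if k.sum()>3: print(yy,k.sum(),'fixed max x',np.percentile(xs[xs<0],97).round(1) if (xs<0).any() else None,'gib min x',np.percentile(xs[xs>0],3).round(1) if (xs>0).any() else None)
k=(z>14)&(z<26)&(abs(x)<120)&(y<-80)&(y>-240); print('bed z',np.median(z[k]), 'x',np.percentile(x[k],[.5,99.5]),'y',y[k].min())
E
```

```text
[520.63569646 -15.34606514 142.73465913] 1.4
-64 156 fixed max x -38.2 gib min x 33.1
-58 147 fixed max x -35.7 gib min x 30.4
-52 194 fixed max x -33.5 gib min x 28.5
-46 230 fixed max x -33.2 gib min x 27.9
-40 224 fixed max x -33.0 gib min x 28.0
-34 296 fixed max x -33.3 gib min x 28.2
-28 203 fixed max x -33.0 gib min x 28.1
-22 150 fixed max x -33.2 gib min x 27.8
-16 213 fixed max x -32.9 gib min x 27.8
-10 208 fixed max x -32.9 gib min x 28.0
-4 212 fixed max x -33.0 gib min x 28.0
2 199 fixed max x -33.3 gib min x 28.1
8 190 fixed max x -32.8 gib min x 28.3
14 200 fixed max x -32.8 gib min x 28.3
20 197 fixed max x -32.9 gib min x 27.9
26 189 fixed max x -33.1 gib min x 28.0
32 217 fixed max x -33.2 gib min x 28.0
bed z 18.828606738001078 x [-101.62978954   94.19031026] y -216.56948249546258
```

View pics/w1.png

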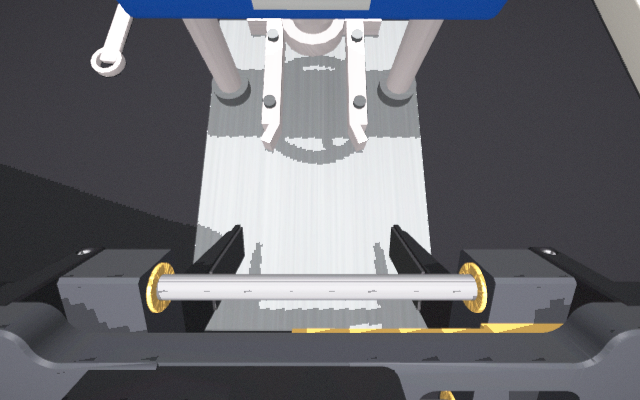

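```bash
python3 - <<'E'
from h import *
i=cv2.imread('pics/w1.png')
cv2.imwrite('pics/w1c.png',cv2.resize(i[10:160,195:435],None,fx=3.3,fy=3.3,interpolation=cv2.INTER_CUBIC))
c=load('wrist'); f=200/np.tan(np.radians(c['fovy'])/2)
g=c['color'].astype(int).sum(2)//3
P=topress(cloud(c))
for v in (80,95,160,180,200): print(v,'y',P[v,315,1].round(),'bed edges'if v>100 else '', [(u,int(g[v,u])) for u in range(190,440) if abs(g[v,u+1]-g[v,u-1])>40])
E
```

```text
80 y 10.0  [(211, 77), (212, 130), (263, 186), (264, 254), (280, 250), (281, 150), (347, 159), (348, 218), (365, 250), (366, 143), (415, 111), (416, 66)]
95 y -7.0  [(210, 85), (211, 162), (215, 133), (217, 126), (240, 107), (249, 92), (250, 152), (262, 182), (263, 254), (265, 247), (266, 205), (267, 148), (271, 151), (272, 191), (273, 243), (280, 235), (281, 147), (348, 167), (349, 251), (357, 213), (361, 191), (362, 238), (365, 252), (366, 175), (377, 141), (378, 85), (386, 123), (416, 127), (417, 65)]
160 y -74.0 bed edges [(203, 88), (204, 188), (205, 237), (292, 232), (294, 235), (296, 227), (297, 154), (335, 163), (336, 234), (422, 244), (423, 66)]
180 y -92.0 bed edges [(201, 93), (202, 198), (423, 231), (424, 156), (425, 65)]
200 y -111.0 bed edges [(198, 66), (199, 108), (200, 224), (425, 227), (426, 124), (427, 67)]
```

View pics/w1c.png

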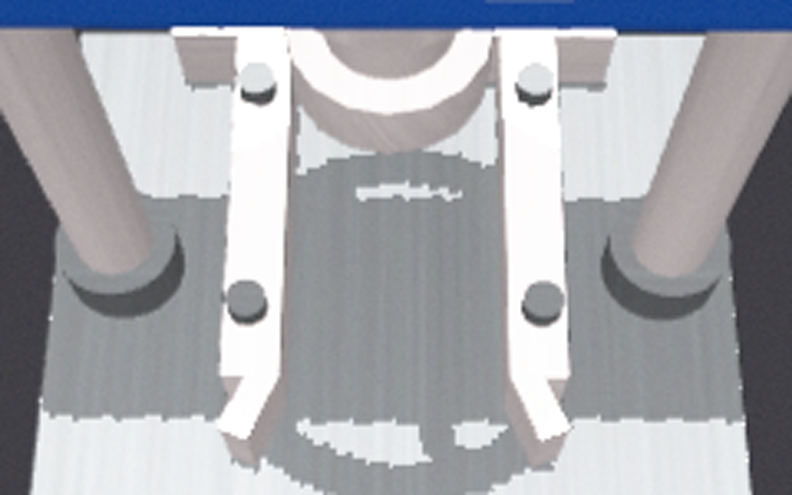

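```bash
python3 - <<'E'
from h import *
goto([545.3,-276.6,160],down(np.radians(81)))
E
```

```text
5 rows:
-0.716 0.209 -0.490 -0.003 -0.605 0.010; -0.764 0.211 -0.412 -0.003 -0.605 0.010; -0.802 0.212 -0.329 -0.003 -0.605 0.010; -0.832 0.214 -0.243 -0.003 -0.605 0.010; -0.853 0.215 -0.154 -0.003 -0.605 0.010
```

send_rows(series="-0.716 0.209 -0.49 -0.003 -0.605 0.01; -0.764 0.211 -0.412 -0.003 -0.605 0.01; -0.802 0.212 -0.329 -0.003 -0.605 0.01; -0.832 0.214 -0.243 -0.003 -0.605 0.01; -0.853 0.215 -0.154 -0.003 -0.605 0.01")

```text
t: 2.08
eef_pos: [541.0, -285.2, 163.7]
tcp_rot: [-3.142, 0.009, 1.403]
ft_force: [-1.1, 0.1, -0.1]
opening: 0.999
grip_force: 0.0
```

```bash
python3 - <<'E'
from h import *
print(tool()[0],env.state()['tcp_rot']); c=grab('wrist','w2.png'); W=cloud(c); z=W[...,2]; g=c['color'].astype(int).sum(2)
m=(z>22)&(z<37)&(g>300)&(abs(W[...,0]-545)<48)&(abs(W[...,1]+277)<90)
print(m.sum(),cv2.minAreaRect(W[m][:,:2].astype(np.float32)))
m=(z>41)&(z<62)&(abs(W[...,0]-545)<40)&(abs(W[...,1]+277)<40); print('die',m.sum(),W[m].mean(0),np.percentile(z[m],[50,90,99]))
goto([545.3,-276.6,83],down(np.radians(81)))
E
```

```text
[ 540.97838974 -285.2026606   163.74765529] [-3.14158327  0.00915676  1.40306777]
7834 ((540.8134155273438, -277.2015686035156), (129.56048583984375, 53.80039596557617), 80.92975616455078)
die 1526 [ 541.20701664 -275.91237293   50.36853967] [50.71678325 51.62017468 52.2263571 ]
2 rows:
0.127 0.008 0.677 0.008 0.047 -0.036; 0.122 0.009 0.678 0.008 0.047 -0.036
```

View pics/w2.png

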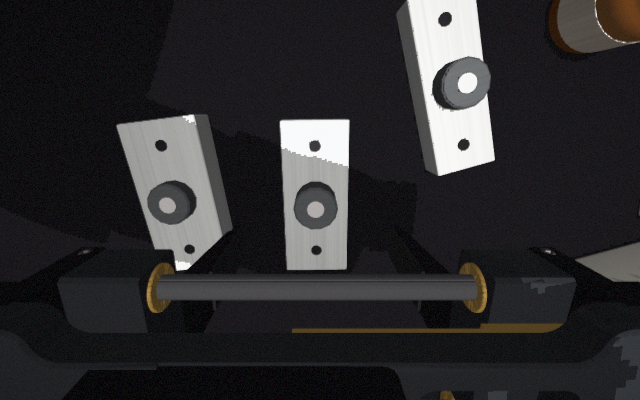

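```bash
sed -i 's/^YAW=.*/YAW=np.radians(80.9-90); O=np.array([550.2-3.26,170.9+0.5,0.])/' h.py; python3 - <<'E'
from h import *
print(tool()[0],env.state()['tcp_rot'],env.state()['qvel'].round(3))
goto([541,-276.8,83],down(np.radians(80.9)))
E
```

```text
[ 541.79678919 -290.15112505  164.43499855] [3.13871974 0.01653118 1.4012844 ] [ 0.034 -0.013  0.062  0.191  0.008 -0.082]
2 rows:
0.120 -0.027 0.677 0.008 0.047 -0.031; 0.114 -0.026 0.678 0.008 0.047 -0.031
```

send_rows(series="0 0 0 0 0 0; 0 0 0 0 0 0")

```text
t: 2.38
eef_pos: [540.7, -282.5, 163.2]
tcp_rot: [-3.141, 0.004, 1.404]
ft_force: [0.3, -0.6, 0.3]
opening: 1.001
grip_force: 0.0
```

```bash
python3 - <<'E'
from h import *
print(tool()[0],env.state()['tcp_rot'],env.state()['qvel'].round(3))
c=grab('wrist'); W=cloud(c); z=W[...,2]; g=c['color'].astype(int).sum(2)
m=(z>22)&(z<37)&(g>300)&(abs(W[...,0]-543)<48)&(abs(W[...,1]+277)<90)
print(m.sum(),cv2.minAreaRect(W[m][:,:2].astype(np.float32)))
goto([541,-276.8,83],down(np.radians(80.9)))
E
```

```text
[ 540.70542098 -282.45599087  163.17954632] [-3.14056845  0.00416735  1.40368952] [ 0.007 -0.002  0.001 -0.004 -0.002  0.002]
7773 ((540.8343505859375, -277.35797119140625), (129.7689208984375, 53.88008499145508), 80.98802185058594)
2 rows:
0.049 -0.005 0.669 -0.002 0.013 -0.023; 0.048 -0.006 0.669 -0.002 0.013 -0.023
```

send_rows(series="0.05 0 0.67 0 0.013 -0.02; 0.05 0 0.67 0 0.013 -0.02; 0 0 0 0 0 0")

```text
t: 2.8
eef_pos: [541.4, -276.5, 81.3]
tcp_rot: [-3.138, -0.001, 1.411]
ft_force: [0.7, -0.3, 0.9]
opening: 0.999
grip_force: 0.0
```

send_rows(series="0 0 0 0 0 0; 0 0 0 0 0 0; 0 0 0 0 0 0; 0 0 0 0 0 0", fingers=0)

```text
t: 3.3
eef_pos: [542.0, -277.8, 83.6]
tcp_rot: [3.141, 0.001, 1.41]
ft_force: [0.6, -0.4, -0.3]
opening: 0.637
grip_force: 0.0
```

send_rows(series="0 0 0 0 0 0; 0 0 0 0 0 0; 0 0 0 0 0 0")

```text
t: 3.68
eef_pos: [541.8, -277.8, 83.3]
tcp_rot: [-3.141, 0.001, 1.411]
ft_force: [-2.7, 0.1, 6.1]
opening: 0.566
grip_force: 30.0
```

```bash
python3 - <<'E'
from h import *
s=env.state(); print(s['opening'],s['grip_force'],s['eef_pos'])
# carry target: sled centre at press (0.8,-135), hover then place: TCP z = current+20
w=toworld([0.8,-138,0]); print(w)
R=down(YAW+np.pi/2)
goto([w[0],w[1],140],R)
E
```

```text
0.5660567528299939 29.998116195201874 [ 541.81121365 -277.75308403   83.34799364]
[525.90411776  35.01036821   0.        ]
6 rows:
0.850 -0.182 -0.158 -0.000 0.001 -0.001; 0.851 -0.182 -0.158 -0.000 0.001 -0.001; 0.851 -0.182 -0.158 -0.000 0.001 -0.001; 0.851 -0.182 -0.158 -0.000 0.001 -0.001; 0.851 -0.181 -0.158 -0.000 0.001 -0.001
0.851 -0.181 -0.158 -0.000 0.001 -0.001
```

send_rows(series="0 0 -0.5 0 0 0; 0.4 -0.1 -0.45 0 0 0; 0.7 -0.15 0 0 0 0; 0.7 -0.15 0 0 0 0; 0.7 -0.15 0 0 0 0")

```text
t: 4.3
eef_pos: [532.7, -123.0, 139.2]
tcp_rot: [-3.14, 0.001, 1.41]
ft_force: [-0.3, -0.6, -8.1]
opening: 0.567
grip_force: 30.0
```

send_rows(series="0.7 -0.15 0 0 0 0; 0.7 -0.15 0 0 0 0; 0.7 -0.15 0 0 0 0; 0.5 -0.09 0 0 0 0; 0 0 0 0 0 0")

```text
t: 4.92
eef_pos: [525.7, 36.7, 139.1]
tcp_rot: [-3.14, 0.001, 1.413]
ft_force: [0.7, -1.2, -7.3]
opening: 0.566
grip_force: 30.0
```

```bash
python3 - <<'E'
from h import *
s=env.state(); print(s['opening'],s['grip_force'],s['eef_pos'],s['tcp_rot'],topress(s['eef_pos']),s['ft_force'])
c=grab('wrist','w3.png'); P=topress(cloud(c)); x,y,z=P[...,0],P[...,1],P[...,2]; g=c['color'].astype(int).sum(2)
m=(z>33)&(z<43)&(abs(x)<60)&(y>-48)&(y<20)
if m.sum(): print(m.sum(),np.percentile(x[m&(x<0)],97),np.percentile(x[m&(x>0)],3), y[(z>33)&(z<43)&(abs(x)<60)&(y<-40)&(y>-75)].min())
w=toworld([0.8,-138,0]); goto([w[0],w[1],105.5],down(YAW+np.pi/2))
E
```

```text
0.565642082740988 29.99235212802887 [525.65497774  36.65726078 139.09929536] [-3.13988899e+00  9.50084923e-04  1.41303124e+00] [   0.29352636 -136.41323905  139.09929536] [ 0.71948192 -1.22965469 -7.27079838]
1 rows:
-0.008 0.003 0.561 -0.008 0.006 0.001
```

View pics/w3.png

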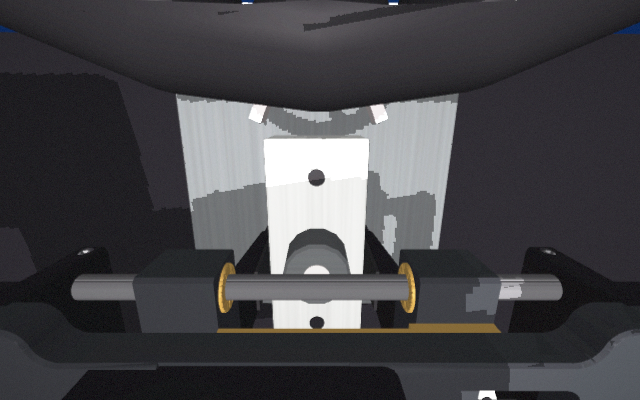

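send_rows(series="-0.19 0.01 0.1 0 0 0; 0 0 0.25 0 0 0; 0 0 0.22 0 0 0; 0 0 0 0 0 0")

```text
t: 5.48
eef_pos: [524.7, 23.1, 104.3]
tcp_rot: [-3.139, 0.001, 1.41]
ft_force: [1.1, -0.8, -8.1]
opening: 0.566
grip_force: 30.0
```

send_rows(series="0 0 0.02 0 0 0; 0 0 0.01 0 0 0; 0 0 0 0 0 0")

```text
t: 5.85
eef_pos: [525.0, 23.5, 104.0]
tcp_rot: [3.141, 0.001, 1.411]
ft_force: [-0.8, -0.8, -7.6]
opening: 0.566
grip_force: 30.0
```

send_rows(series="0 0 0.02 0 0 0; 0 0 0.01 0 0 0; 0 0 0 0 0 0")

```text
t: 6.22
eef_pos: [525.1, 23.5, 103.1]
tcp_rot: [3.141, 0.001, 1.41]
ft_force: [-3.1, 1.1, 7.9]
opening: 0.565
grip_force: 30.0
```

send_rows(series="0 0 0 0 0 0; 0 0 0 0 0 0; 0 0 -0.1 0 0 0; -0.1 0 -0.6 0 0 0; -0.5 0 -0.6 0 0 0", fingers=0.85)

```text
t: 6.85
eef_pos: [519.3, -11.6, 181.1]
tcp_rot: [-3.141, 0.001, 1.412]
ft_force: [0.2, -1.0, 0.1]
opening: 0.849
grip_force: 0.0
```

```bash
python3 - <<'E'
from h import *
s=env.state(); print(s['opening'],s['eef_pos'],topress(np.array([525.1,23.5,103.1])),topress(s['eef_pos']))
c=grab('wrist','w4.png'); P=topress(cloud(c)); x,y,z=P[...,0],P[...,1],P[...,2]; g=c['color'].astype(int).sum(2)
m=(z>33)&(z<43)&(abs(x)<60)&(y>-48)&(y<20)
if m.sum(): print('rails',np.percentile(x[m&(x<0)],97),np.percentile(x[m&(x>0)],3))
m=(z>44)&(z<55)&(abs(x)<40)&(y>-240)&(y<-60)&(g>300); print(m.sum(),cv2.minAreaRect(P[m][:,:2].astype(np.float32)) if m.any() else '',y[m].max())
R=down(YAW+np.pi/2,np.radians(30))
w=toworld([0.8,-240-39,30+67.5]); print(w); goto(w,R)
E
```

```text
0.8488897519973332 [519.29015291 -11.62123692 181.09426562] [   1.82646061 -149.49267421  103.1       ] [   1.64444432 -185.09074264  181.09426562]
rails -29.794968325102996 31.177322716099624
9163 ((1.4656753540039062, -149.55690002441406), (129.6594696044922, 54.16469192504883), 89.93241882324219) -84.71931753120029
[ 503.60383028 -104.21497854   97.5       ]
4 rows:
-0.379 -0.010 0.366 0.008 0.752 0.001; -0.424 -0.010 0.313 0.008 0.752 0.001; -0.461 -0.009 0.255 0.008 0.752 0.001; -0.490 -0.009 0.192 0.008 0.752 0.001
```

send_rows(series="-0.8 0 0 0 0 0; -0.7 0 0 0 0.9 0; -0.2 0 0 0 0.9 0; 0 0 0 0 0.9 0; 0 0 0 0 0.3 0", fingers=0.3)

```text
t: 7.52
eef_pos: [503.5, -109.2, 178.2]
tcp_rot: [-3.138, -0.509, 1.406]
ft_force: [0.3, 0.2, 1.0]
opening: 0.383
grip_force: 0.0
```

```bash
python3 - <<'E'
from h import *
s=env.state(); print(s['opening'],topress(s['eef_pos']),s['tcp_rot'])
R=down(YAW+np.pi/2,np.radians(30))
p,Rt=tool(); print('tip',topress(p+Rt@[0,0,78]))
goto(toworld([1.0,-240-39,97.5]),R)
E
```

```text
0.3825322508977971 [   1.50434731 -283.93006349  178.2393009 ] [-3.13799047 -0.50872271  1.40647488]
tip [   1.43219563 -245.93849565  110.11709038]
2 rows:
-0.292 -0.002 0.608 -0.003 0.043 -0.014; -0.296 -0.003 0.605 -0.003 0.043 -0.014
```

send_rows(series="-0.29 0 0.61 0 0.04 -0.01; -0.29 0 0.6 0 0.04 -0.01; 0 0 0 0 0 0")

```text
t: 7.9
eef_pos: [503.4, -102.8, 96.3]
tcp_rot: [-3.135, -0.521, 1.41]
ft_force: [0.2, 0.2, -0.5]
opening: 0.297
grip_force: 0.0
```

send_rows(series="0.22 0 0.125 0 0 0; 0.35 0 0.2 0 0 0; 0.35 0 0.2 0 0 0; 0 0 0 0 0 0")

```text
t: 8.4
eef_pos: [514.4, -38.8, 99.6]
tcp_rot: [3.141, -0.519, 1.416]
ft_force: [-0.5, -0.4, -0.2]
opening: 0.3
grip_force: 0.0
```

```bash
python3 - <<'E'
from h import *
s=env.state(); p,Rt=tool(); print('tip',topress(p+Rt@[0,0,78]),s['tcp_rot'],s['ft_force'])
c=grab('wrist'); P=topress(cloud(c)); x,y,z=P[...,0],P[...,1],P[...,2]; g=c['color'].astype(int).sum(2)
m=(z>44)&(z<55)&(abs(x)<40)&(y>-240)&(y<0)&(g>300); print(m.sum(),cv2.minAreaRect(P[m][:,:2].astype(np.float32)) if m.any() else '',y[m].max())
E
```

```text
tip [   0.93367407 -173.994285     31.83243236] [ 3.14141995 -0.51922766  1.41603553] [-0.50146186 -0.4330712  -0.22776998]
11627 ((-4.044036865234375, -102.73876953125), (65.01911926269531, 146.47616577148438), 0.2723403871059418) -29.656025764585838
```

send_rows(series="0.3 0 0.173 0 0 0; 0.3 0 0.173 0 0 0; 0.3 0 0.173 0 0 0; 0.3 0 0.173 0 0 0; 0 0 0 0 0 0")

```text
t: 9.07
eef_pos: [527.3, 41.9, 98.4]
tcp_rot: [-3.141, -0.519, 1.414]
ft_force: [-0.1, 0.3, -0.2]
opening: 0.302
grip_force: 0.0
```

```bash
python3 - <<'E'
from h import *
s=env.state(); p,Rt=tool(); print('tip',topress(p+Rt@[0,0,78]),s['tcp_rot'],s['ft_force'])
E
```

```text
tip [  0.94244683 -92.30600853  30.66986359] [-3.14090317 -0.51946139  1.41414096] [-0.1391021   0.33765242 -0.18906746]
```

send_rows(series="0.1 0 0.058 0 0 0; 0.1 0 0.058 0 0 0; 0.03 0 0.017 0 0 0; 0.03 0 0.017 0 0 0")

```text
t: 9.57
eef_pos: [530.3, 58.4, 97.8]
tcp_rot: [-3.141, -0.519, 1.412]
ft_force: [-1.7, -6.8, 3.8]
opening: 0.299
grip_force: 3.3
```

```bash
python3 - <<'E'
from h import *
s=env.state(); p,Rt=tool(); print('tip',topress(p+Rt@[0,0,78]),s['ft_force'])
E
```

```text
tip [  1.34679632 -75.53390826  30.06829025] [-1.7107902  -6.78879949  3.8094329 ]
```

send_rows(series="0.03 0 0.017 0 0 0; 0.03 0 0.017 0 0 0; 0 0 0 0 0 0")

```text
t: 9.95
eef_pos: [530.7, 61.0, 97.9]
tcp_rot: [3.141, -0.516, 1.412]
ft_force: [-7.4, -23.4, 10.1]
opening: 0.301
grip_force: 11.9
```

```bash
python3 - <<'E'
from h import *
s=env.state(); p,Rt=tool(); print('tip',topress(p+Rt@[0,0,78]),s['ft_force'])
c=grab('wrist','w5.png'); P=topress(cloud(c)); x,y,z=P[...,0],P[...,1],P[...,2]
m=(z>44)&(z<56)&(abs(x)<35)&(y>-120)&(y<-20); print(m.sum(),'sled top rear y',np.percentile(y[m],[1,3]),np.percentile(x[m],[2,98]))
E
```

```text
tip [  1.51075004 -73.13488852  30.02235395] [ -7.40293261 -23.35979564  10.10466661]
6927 sled top rear y [-85.63848267 -75.84963163] [-24.40165442  26.77294181]
```

View pics/w5.png

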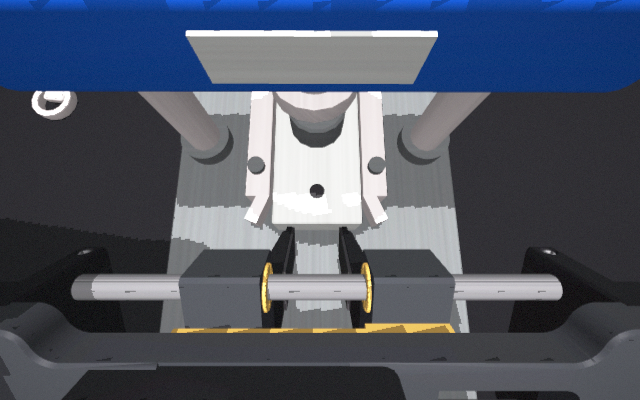

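send_rows(series="-0.1 0 -0.06 0 0 0; -0.52 0 -0.3 0 0 0; -0.4 0 -0.7 0 -0.3 0; 0 0 -0.8 0 -0.9 0; 0 0 -0.8 0 -0.9 0", fingers=0.42)

```text
t: 10.62
eef_pos: [511.4, -58.0, 212.2]
tcp_rot: [-3.139, -0.147, 1.41]
ft_force: [-0.4, 0.4, -1.1]
opening: 0.419
grip_force: 0.0
```

```bash
python3 - <<'E'
from h import *
s=env.state(); print(topress(s['eef_pos']),s['tcp_rot'],s['opening'])
p,R0=tool(); print('up in tool',R0.T@[0,0,1.])
goto(toworld([-50.7,11,368]),down(YAW+np.pi/2))
E
```

```text
[   1.2089216  -232.12089325  212.15347308] [-3.13932722 -0.14706205  1.40976189] 0.4194043324927338
up in tool [ 0.14653253 -0.00224098 -0.98920331]
5 rows:
0.877 -0.176 -0.395 -0.002 -0.169 -0.002; 0.865 -0.175 -0.420 -0.002 -0.169 -0.002; 0.853 -0.175 -0.446 -0.002 -0.169 -0.002; 0.839 -0.174 -0.471 -0.002 -0.169 -0.002; 0.825 -0.174 -0.495 -0.002 -0.169 -0.002
```

send_rows(series="0.15 0 -0.9 0 -0.42 0; 0.05 0 -0.9 0 -0.42 0; 0.7 -0.2 -0.8 0 0 0; 0.8 -0.2 0 0 0 0; 0.8 -0.2 0 0 0 0")

```text
t: 11.25
eef_pos: [497.7, 84.3, 367.6]
tcp_rot: [-3.14, -0.006, 1.412]
ft_force: [0.1, 0.0, -0.0]
opening: 0.419
grip_force: 0.0
```

send_rows(series="0.8 -0.14 0 0 0 0; 0.6 -0.14 0 0 0 0; 0 0 0 0 0 0")

```text
t: 11.62
eef_pos: [494.3, 170.5, 367.3]
tcp_rot: [-3.139, -0.006, 1.416]
ft_force: [-0.8, -0.3, -0.6]
opening: 0.419
grip_force: 0.0
```

```bash
python3 - <<'E'
from h import *
s=env.state(); print(topress(s['eef_pos']),s['tcp_rot'])
c=grab('wrist','w6.png'); P=topress(cloud(c)); x,y,z=P[...,0],P[...,1],P[...,2]; col=c['color'].astype(int)
m=(z>250)&(z<268)&(col[...,0]>100)&(col[...,1]<90)&(np.hypot(x,y)<95)
print('knob',m.sum(),np.median(z[m]),cv2.minEnclosingCircle(P[m][:,:2].astype(np.float32)),P[m].mean(0))
m=(z>202)&(z<213)&(np.hypot(x,y)<72)&(np.hypot(x,y)>40); q=P[m][:,:2]
A=np.c_[2*q,np.ones(len(q))]; so=np.linalg.lstsq(A,(q**2).sum(1),rcond=None)[0]; print('rim',m.sum(),so[:2],np.median(z[m]))
m=(np.hypot(x,y)<20); print('screw top',np.percentile(z[m],98) if m.any() else None)
E
```

```text
[-51.83461482  -9.18898286 367.27359223] [-3.13878484 -0.00593198  1.4158113 ]
knob 609 258.1048582114748 ((-50.95490646362305, 12.346356391906738), 10.56028938293457) [-50.83296054  12.78697141 257.77953897]
rim 3914 [-0.93084605 -0.629961  ] 206.2051386032553
screw top 409.66588803363805
```

View pics/w6.png

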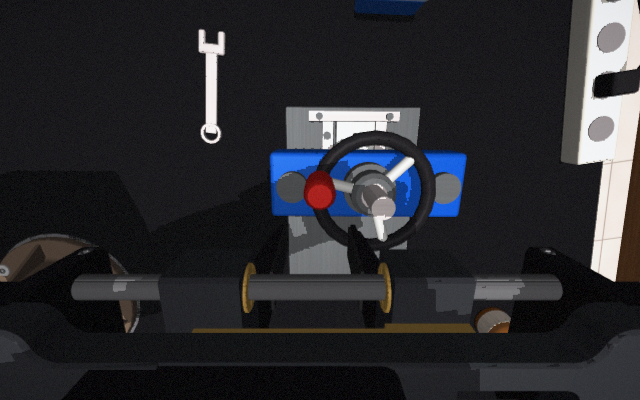

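send_rows(series="0.36 0.015 0 0 0.03 0; 0 0 0.3 0 0 0; 0 0 0.45 0 0 0; 0 0 0.42 0 0 0; 0 0 0 0 0 0")

```text
t: 12.3
eef_pos: [499.0, 190.7, 296.1]
tcp_rot: [-3.137, -0.01, 1.412]
ft_force: [0.7, 1.2, 0.3]
opening: 0.418
grip_force: 0.0
```

send_rows(series="0 0 0 0 0 0; 0 0 0 0 0 0; 0 0 0 0 0 0; 0 0 0 0 0 0", fingers=0)

```text
t: 12.8
eef_pos: [499.4, 191.1, 298.4]
tcp_rot: [3.141, -0.012, 1.413]
ft_force: [0.5, -1.0, 6.4]
opening: 0.25
grip_force: 30.0
```

```bash
python3 - <<'E'
from h import *
s=env.state(); print(topress(s['eef_pos']),s['tcp_rot'],s['opening'],s['grip_force'],s['ft_force'])
# circle rows: constant tool orientation; press frame shift (dx,dy) -> tool x = dy, tool y = dx
p=topress(s['eef_pos'])[:2]; C=np.array([-0.5,-0.4]); a0=np.degrees(np.arctan2(*(p-C)[::-1])); print('a0',a0,np.linalg.norm(p-C))
st=24
a=a0-st*np.arange(0,16); q=C+51.8*np.c_[np.cos(np.radians(a)),np.sin(np.radians(a))]
d=np.diff(q,axis=0)/60
for i in range(0,15,5): print('; '.join('%.3f %.3f 0 0 0 0'%(v[1],v[0]) for v in d[i:i+5]))
E
```

```text
[-50.0380105   11.90872636 298.357128  ] [ 3.14147514 -0.01210343  1.41344367] 0.24956494262111087 30.001065731048584 [ 0.50383503 -0.98543466  6.39107031]
a0 166.04627370791323 51.04428693395044
0.323 0.157 0 0 0 0; 0.231 0.275 0 0 0 0; 0.099 0.345 0 0 0 0; -0.050 0.356 0 0 0 0; -0.190 0.305 0 0 0 0
-0.297 0.201 0 0 0 0; -0.353 0.063 0 0 0 0; -0.348 -0.087 0 0 0 0; -0.283 -0.221 0 0 0 0; -0.169 -0.317 0 0 0 0
-0.025 -0.358 0 0 0 0; 0.123 -0.337 0 0 0 0; 0.249 -0.258 0 0 0 0; 0.333 -0.135 0 0 0 0; 0.359 0.012 0 0 0 0
```

send_rows(series="0.323 0.157 0 0 0 0; 0.231 0.275 0 0 0 0; 0.099 0.345 0 0 0 0; -0.05 0.356 0 0 0 0; -0.19 0.305 0 0 0 0")

```text
t: 13.42
eef_pos: [588.5, 202.1, 298.3]
tcp_rot: [-3.14, -0.012, 1.414]
ft_force: [-10.7, -6.6, 13.4]
opening: 0.247
grip_force: 30.0
```

```bash
cat > k.py <<'E'
from h import *
s=env.state(); p=topress(s['eef_pos']); C=np.array([-0.5,-0.4]); v=p[:2]-C
F=RP.T@np.array(s['ft_force']); a=np.arctan2(v[1],v[0]); r=v/np.hypot(*v); t=np.array([r[1],-r[0]])
print('ang %.1f r %.1f z %.1f  F rad %.1f tan(cw) %.1f z %.1f grip %.2f'%(np.degrees(a),np.hypot(*v),p[2],F[:2]@r,F[:2]@t,F[2],s['opening']),np.array(s['tcp_rot']).round(3),'t',s['t'])
E
python3 k.py
```

```text
ang 45.5 r 52.3 z 298.3  F rad -12.5 tan(cw) -1.0 z 13.4 grip 0.25 [-3.14  -0.012  1.414] t 13.425
```

send_rows(series="-0.307 0.191 0 0 0 0; -0.353 0.063 0 0 0 0; -0.348 -0.087 0 0 0 0; -0.283 -0.221 0 0 0 0; -0.169 -0.317 0 0 0 0")

```text
t: 14.05
eef_pos: [553.2, 118.3, 298.3]
tcp_rot: [3.139, -0.013, 1.413]
ft_force: [1.6, 10.7, 13.0]
opening: 0.245
grip_force: 30.0
```

```bash
python3 k.py
```

```text
ang -73.6 r 53.2 z 298.3  F rad -10.4 tan(cw) -3.0 z 13.0 grip 0.25 [ 3.139 -0.013  1.413] t 14.05
```

send_rows(series="-0.01 -0.36 -0.01 0 0 0; 0.123 -0.337 0 0 0 0; 0.249 -0.258 0 0 0 0; 0.333 -0.135 0 0 0 0; 0.359 0.012 0 0 0 0")

```text
t: 14.68
eef_pos: [499.3, 192.2, 298.5]
tcp_rot: [3.139, -0.011, 1.414]
ft_force: [22.5, -12.0, -9.6]
opening: 0.247
grip_force: 30.0
```

```bash
python3 k.py; python3 - <<'E'
from h import *
# next rows with 24 deg steps, start 166
a=166-24*np.arange(0,16); q=51.8*np.c_[np.cos(np.radians(a)),np.sin(np.radians(a))]; d=np.diff(q,axis=0)/60
for i in range(0,15,5): print('; '.join('%.3f %.3f 0 0 0 0'%(v[1],v[0]) for v in d[i:i+5]))
E
```

```text
ang 164.9 r 51.6 z 298.5  F rad -25.5 tan(cw) -1.8 z -9.6 grip 0.25 [ 3.139 -0.011  1.414] t 14.675
0.323 0.157 0 0 0 0; 0.231 0.275 0 0 0 0; 0.099 0.345 0 0 0 0; -0.050 0.356 0 0 0 0; -0.190 0.304 0 0 0 0
-0.298 0.201 0 0 0 0; -0.354 0.062 0 0 0 0; -0.348 -0.087 0 0 0 0; -0.283 -0.221 0 0 0 0; -0.169 -0.317 0 0 0 0
-0.025 -0.358 0 0 0 0; 0.123 -0.337 0 0 0 0; 0.249 -0.258 0 0 0 0; 0.333 -0.134 0 0 0 0; 0.359 0.013 0 0 0 0
```

```bash
python3 - <<'E'
from h import *
c=grab('scene'); P=topress(cloud(c)); x,y,z=P[...,0],P[...,1],P[...,2]
m=(np.hypot(x,y)<29)&(z>40)&(z<135); 
h,e=np.histogram(z[m],bins=np.arange(40,136,3)); print(list(zip(e.astype(int),h)))
k=m&(np.hypot(x,y)>19); print(sorted(z[k&(z>60)].round(0))[:15])
i=c['color'][:,:,::-1]; v,u=np.nonzero(m); print(v.min(),v.max(),u.min(),u.max())
a,b,cc,d=v.min()-15,v.max()+15,u.min()-30,u.max()+30
cv2.imwrite('pics/s2.png',cv2.resize(i[a:b,cc:d],None,fx=6,fy=6,interpolation=cv2.INTER_CUBIC)); print(a,cc)
E
```

```text
[(np.int64(40), np.int64(1)), (np.int64(43), np.int64(2)), (np.int64(46), np.int64(11)), (np.int64(49), np.int64(22)), (np.int64(52), np.int64(4)), (np.int64(55), np.int64(2)), (np.int64(58), np.int64(1)), (np.int64(61), np.int64(0)), (np.int64(64), np.int64(0)), (np.int64(67), np.int64(0)), (np.int64(70), np.int64(0)), (np.int64(73), np.int64(0)), (np.int64(76), np.int64(0)), (np.int64(79), np.int64(0)), (np.int64(82), np.int64(0)), (np.int64(85), np.int64(0)), (np.int64(88), np.int64(0)), (np.int64(91), np.int64(0)), (np.int64(94), np.int64(0)), (np.int64(97), np.int64(0)), (np.int64(100), np.int64(0)), (np.int64(103), np.int64(0)), (np.int64(106), np.int64(0)), (np.int64(109), np.int64(0)), (np.int64(112), np.int64(0)), (np.int64(115), np.int64(0)), (np.int64(118), np.int64(0)), (np.int64(121), np.int64(0)), (np.int64(124), np.int64(0)), (np.int64(127), np.int64(0)), (np.int64(130), np.int64(0))]
[]
236 246 358 377
221 328
```

View pics/s2.png

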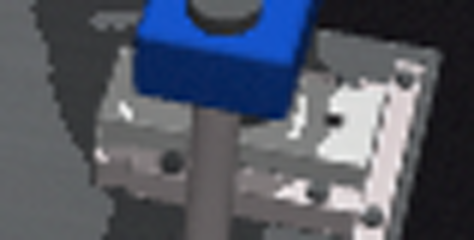

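```bash
python3 - <<'E'
from h import *
f=200/np.tan(np.radians(70.28)/2)
R=Ro.from_euler('xyz',[3.141,-0.516,1.412]).as_matrix(); p=np.array([530.7,61.0,97.9])
Rc=np.array([[0,1,.002],[-.961,.001,-.275],[-.275,-.002,.961]]) @ R.T
cam=p+R@np.array([76.05,1.82,-91.29]); c=load('scene'); w=load('wrist'); cx,cy=w['cx'],w['cy']
print(cx,cy,topress(cam))
def zat(v,yp,u=317):
    r=RP.T@(Rc.T@np.array([(u-cx)/f,(v-cy)/f,1])); o=topress(cam); k=(yp-o[1])/r[1]; return (o+k*r)[2].round(1)
for v,yp in ((225,-65),(147,-17)): print('check z50',v,zat(v,yp))
for v in (115,118,120,122,124): print(v,zat(v,-22))
g=cv2.imread('pics/w5.png').sum(2)//3
for u in (300,312,330): print([ (v,int(g[v,u])) for v in range(90,155,2)])
E
```

```text
316.38200622724344 198.28695691899628 [  3.1903424  -90.47410674 214.82838593]
check z50 225 38.6
check z50 147 48.5
115 95.9
118 93.2
120 91.3
122 89.4
124 87.4
[(90, 64), (92, 232), (94, 235), (96, 235), (98, 235), (100, 236), (102, 235), (104, 236), (106, 237), (108, 154), (110, 137), (112, 138), (114, 135), (116, 133), (118, 134), (120, 125), (122, 122), (124, 117), (126, 112), (128, 95), (130, 68), (132, 71), (134, 72), (136, 70), (138, 66), (140, 67), (142, 117), (144, 244), (146, 244), (148, 244), (150, 244), (152, 244), (154, 244)]
[(90, 58), (92, 122), (94, 203), (96, 236), (98, 235), (100, 235), (102, 236), (104, 236), (106, 236), (108, 238), (110, 165), (112, 144), (114, 139), (116, 135), (118, 136), (120, 132), (122, 128), (124, 121), (126, 122), (128, 121), (130, 111), (132, 102), (134, 68), (136, 72), (138, 70), (140, 67), (142, 68), (144, 68), (146, 70), (148, 240), (150, 241), (152, 241), (154, 241)]
[(90, 60), (92, 208), (94, 235), (96, 234), (98, 234), (100, 236), (102, 235), (104, 235), (106, 233), (108, 144), (110, 136), (112, 131), (114, 130), (116, 129), (118, 131), (120, 117), (122, 122), (124, 121), (126, 112), (128, 112), (130, 69), (132, 64), (134, 70), (136, 71), (138, 66), (140, 64), (142, 66), (144, 201), (146, 242), (148, 241), (150, 241), (152, 242), (154, 241)]
```

```bash
cat > c.py <<'E'
from h import *
import sys
a0,st,n=map(float,sys.argv[1:4])
a=a0-st*np.arange(0,int(n)+1); q=51.3*np.c_[np.cos(np.radians(a)),np.sin(np.radians(a))]; d=np.diff(q,axis=0)/60
print('; '.join('%.3f %.3f 0 0 0 0'%(v[1],v[0]) for v in d)+' -> %.0f'%a[-1])
E
python3 c.py 165 12 5;python3 c.py 105 8 5;python3 c.py 65 8 5;python3 c.py 25 8 5;python3 c.py -15 8 5;python3 c.py -55 8 5;python3 c.py -95 8 5;python3 c.py -135 8 5
```

```text
0.167 0.064 0 0 0 0; 0.150 0.097 0 0 0 0; 0.126 0.126 0 0 0 0; 0.097 0.150 0 0 0 0; 0.064 0.167 0 0 0 0 -> 105
0.023 0.117 0 0 0 0; 0.006 0.119 0 0 0 0; -0.010 0.119 0 0 0 0; -0.027 0.116 0 0 0 0; -0.043 0.111 0 0 0 0 -> 65
-0.058 0.104 0 0 0 0; -0.072 0.095 0 0 0 0; -0.084 0.084 0 0 0 0; -0.095 0.072 0 0 0 0; -0.104 0.058 0 0 0 0 -> 25
-0.111 0.043 0 0 0 0; -0.116 0.027 0 0 0 0; -0.119 0.010 0 0 0 0; -0.119 -0.006 0 0 0 0; -0.117 -0.023 0 0 0 0 -> -15
-0.113 -0.039 0 0 0 0; -0.106 -0.054 0 0 0 0; -0.098 -0.068 0 0 0 0; -0.087 -0.081 0 0 0 0; -0.075 -0.093 0 0 0 0 -> -55
-0.061 -0.102 0 0 0 0; -0.047 -0.110 0 0 0 0; -0.031 -0.115 0 0 0 0; -0.015 -0.118 0 0 0 0; 0.002 -0.119 0 0 0 0 -> -95
0.019 -0.118 0 0 0 0; 0.035 -0.114 0 0 0 0; 0.050 -0.108 0 0 0 0; 0.065 -0.100 0 0 0 0; 0.078 -0.090 0 0 0 0 -> -135
0.090 -0.078 0 0 0 0; 0.100 -0.065 0 0 0 0; 0.108 -0.050 0 0 0 0; 0.114 -0.035 0 0 0 0; 0.118 -0.019 0 0 0 0 -> -175
```

send_rows(series="0.163 0.079 0.005 0 0 0; 0.15 0.097 0 0 0 0; 0.126 0.126 0 0 0 0")

```text
t: 15.1
eef_pos: [520.8, 215.2, 298.4]
tcp_rot: [-3.14, -0.011, 1.414]
ft_force: [1.8, -6.8, 4.3]
opening: 0.249
grip_force: 30.0
```

```bash
python3 k.py
```

```text
ang 129.2 r 51.0 z 298.4  F rad -6.7 tan(cw) -1.9 z 4.3 grip 0.25 [-3.14  -0.011  1.414] t 15.1
```

send_rows(series="0.097 0.15 0 0 0 0; 0.064 0.167 0 0 0 0")

```text
t: 15.35
eef_pos: [540.9, 221.9, 298.3]
tcp_rot: [-3.139, -0.011, 1.414]
ft_force: [-1.8, -4.3, 5.7]
opening: 0.246
grip_force: 30.0
```

```bash
python3 k.py
```

```text
ang 105.3 r 51.1 z 298.3  F rad -4.0 tan(cw) -2.3 z 5.7 grip 0.25 [-3.139 -0.011  1.414] t 15.35
```

send_rows(series="0.023 0.117 0 0 0 0; 0.006 0.119 0 0 0 0")

```text
t: 15.6
eef_pos: [554.0, 221.6, 298.3]
tcp_rot: [-3.136, -0.012, 1.413]
ft_force: [-12.8, 1.6, 11.8]
opening: 0.251
grip_force: 30.0
```

```bash
python3 k.py
```

```text
ang 90.5 r 51.1 z 298.3  F rad -0.4 tan(cw) -12.8 z 11.8 grip 0.25 [-3.136 -0.012  1.413] t 15.6
```

send_rows(series="-0.002 0.06 0 0 0 0; 0 0 0 0 0 0")

```text
t: 15.85
eef_pos: [556.9, 221.2, 298.3]
tcp_rot: [-3.135, -0.012, 1.414]
ft_force: [-12.4, 4.1, 10.7]
opening: 0.246
grip_force: 30.0
```

```bash
python3 k.py
```

```text
ang 87.2 r 51.2 z 298.3  F rad 1.4 tan(cw) -12.9 z 10.7 grip 0.25 [-3.135 -0.012  1.414] t 15.85
```

send_rows(series="-0.006 0.06 0 0 0 0; -0.01 0.06 0 0 0 0; 0 0 0 0 0 0")

```text
t: 16.23
eef_pos: [562.8, 219.7, 298.3]
tcp_rot: [-3.132, -0.012, 1.414]
ft_force: [-18.6, 6.7, 12.9]
opening: 0.247
grip_force: 30.0
```

```bash
python3 k.py
```

```text
ang 80.5 r 51.4 z 298.3  F rad 0.4 tan(cw) -19.7 z 12.9 grip 0.25 [-3.132 -0.012  1.414] t 16.225
```

```bash
python3 - <<'E'
from h import *
for n in ('wrist','top'):
    c=grab(n,'k_%s.png'%n); P=topress(cloud(c)); x,y,z=P[...,0],P[...,1],P[...,2]; col=c['color'].astype(int)
    m=(z>215)&(z<268)&(col[...,0]>90)&(col[...,1]<70)&(col[...,2]<70)&(np.hypot(x,y)<95)
    print(n,m.sum(), P[m].mean(0) if m.any() else '', P[m].min(0) if m.any() else '',P[m].max(0) if m.any() else '')
c=load('wrist'); P=topress(cloud(c)); x,y,z=P[...,0],P[...,1],P[...,2]; r=np.hypot(x,y)
# rim visible and spokes: bright pts between r 15..45 at z 190..215
m=(z>185)&(z<215)&(r>22)&(r<46)&(c['color'].astype(int).sum(2)>350); print(m.sum(), np.histogram(np.degrees(np.arctan2(y[m],x[m])),bins=np.arange(-180,181,10)))
E
```

```text
wrist 1046 [  6.37180097  54.93881367 256.63014665] [ -4.25398537  47.32611117 227.93229405] [ 17.06039562  62.2047121  260.59583643]
top 0   
189 (array([  0,   0,   0,   0,   0,   0,   0,   0,   0,   0,   0,   0,   0,
        78, 111,   0,   0,   0,   0,   0,   0,   0,   0,   0,   0,   0,
         0,   0,   0,   0,   0,   0,   0,   0,   0,   0]), array([-180, -170, -160, -150, -140, -130, -120, -110, -100,  -90,  -80,
        -70,  -60,  -50,  -40,  -30,  -20,  -10,    0,   10,   20,   30,
         40,   50,   60,   70,   80,   90,  100,  110,  120,  130,  140,
        150,  160,  170,  180]))
```

View pics/k_wrist.png

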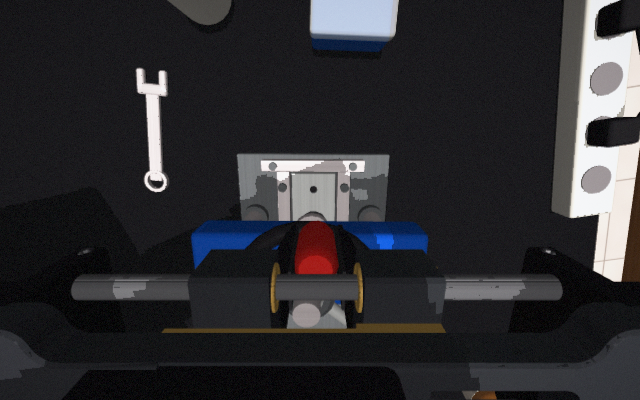

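```bash
python3 c.py 79.5 -10 4;python3 c.py 119.5 -14 5
```

```text
0.014 -0.148 0 0 0 0; -0.012 -0.149 0 0 0 0; -0.037 -0.144 0 0 0 0; -0.062 -0.136 0 0 0 0 -> 120
-0.124 -0.168 0 0 0 0; -0.161 -0.133 0 0 0 0; -0.188 -0.090 0 0 0 0; -0.204 -0.042 0 0 0 0; -0.208 0.009 0 0 0 0 -> 190
```

send_rows(series="0.014 -0.148 0 0 0 0; -0.012 -0.149 0 0 0 0; -0.037 -0.144 0 0 0 0; -0.062 -0.136 0 0 0 0; 0 0 0 0 0 0")

```text
t: 16.95
eef_pos: [529.5, 218.8, 298.3]
tcp_rot: [-3.139, -0.013, 1.414]
ft_force: [-4.3, 5.4, 6.0]
opening: 0.244
grip_force: 30.0
```

```bash
python3 k.py
```

```text
ang 118.6 r 50.6 z 298.3  F rad 6.6 tan(cw) -2.3 z 6.0 grip 0.24 [-3.139 -0.013  1.414] t 16.95
```

send_rows(series="-0.124 -0.168 0 0 0 0; -0.161 -0.133 0 0 0 0; -0.188 -0.09 0 0 0 0; -0.204 -0.042 0 0 0 0; -0.14 0.002 0 0 0 0")

```text
t: 17.58
eef_pos: [495.7, 173.9, 298.3]
tcp_rot: [-3.137, -0.012, 1.414]
ft_force: [-8.9, 3.6, 14.7]
opening: 0.243
grip_force: 30.0
```

send_rows(series="0 0 0 0 0 0; 0 0 0 0 0 0")

```text
t: 17.82
eef_pos: [495.7, 173.5, 298.3]
tcp_rot: [-3.137, -0.011, 1.413]
ft_force: [-10.2, -0.8, 16.0]
opening: 0.246
grip_force: 30.0
```

```bash
python3 k.py
```

```text
ang -173.7 r 50.7 z 298.3  F rad 10.1 tan(cw) -1.3 z 16.0 grip 0.25 [-3.137 -0.011  1.413] t 17.825
```

send_rows(series="0 0 0 0 0 0; 0 0 0 0 0 0; 0 0 -0.2 0 0 0; 0 0 -0.6 0 0 0; 0 0 -0.6 0 0 0", fingers=0.42)

```text
t: 18.45
eef_pos: [497.2, 172.4, 383.0]
tcp_rot: [-3.14, -0.011, 1.413]
ft_force: [0.7, -0.3, -0.5]
opening: 0.419
grip_force: 0.0
```

send_rows(series="-0.8 0 -0.3 0 0 0; -0.8 0 0 0 0 0; -0.8 0 0 0 0 0; -0.8 0 0 0 0 0; 0 0 0 0 0 0")

```text
t: 19.08
eef_pos: [466.8, -19.7, 398.0]
tcp_rot: [-3.14, -0.011, 1.41]
ft_force: [0.4, 1.5, 0.6]
opening: 0.417
grip_force: 0.0
```

```bash
python3 - <<'E'
from h import *
s=env.state(); print(topress(s['eef_pos']),s['tcp_rot'],s['opening'])
for n in ('wrist','top'):
    c=grab(n); P=topress(cloud(c)); x,y,z=P[...,0],P[...,1],P[...,2]; col=c['color'].astype(int)
    m=(z>250)&(z<268)&(col[...,0]>90)&(col[...,1]<70)&(col[...,2]<70)&(np.hypot(x,y)<95)
    print(n,m.sum(), P[m].mean(0) if m.any() else '')
R=down(YAW+np.pi/2,np.radians(30))
goto(toworld([1.5,-112-25,98+10]),R)
E
```

```text
[ -48.90300858 -201.36411311  397.97945932] [-3.14029591 -0.01115977  1.40964904] 0.4170295550149852
wrist 0 
top 15 [-52.75840282  -8.90833051 258.40896289]
5 rows:
0.196 0.169 0.968 -0.002 0.587 -0.000; 0.096 0.169 0.983 -0.002 0.587 -0.000; -0.005 0.169 0.988 -0.002 0.587 -0.000; -0.106 0.168 0.982 -0.002 0.587 -0.000; -0.206 0.168 0.966 -0.002 0.587 -0.000
```

send_rows(series="0.2 0.17 0.97 0 0.587 0; 0.1 0.17 0.98 0 0.587 0; 0 0.17 0.98 0 0.587 0; -0.1 0.17 0.98 0 0.587 0; -0.2 0.17 0.96 0 0.587 0")

```text
t: 19.8
eef_pos: [527.7, 38.7, 107.3]
tcp_rot: [-3.141, -0.526, 1.414]
ft_force: [-0.3, -0.3, 0.7]
opening: 0.42
grip_force: 0.0
```

```bash
python3 - <<'E'
from h import *
env.read_camera('wrist')
s=env.state(); print(topress(s['eef_pos']),s['tcp_rot'])
c=grab('wrist'); P=topress(cloud(c)); g=c['color'].astype(int).sum(2)//3
us=int(np.argmin(abs(P[60,:,0]))) 
m=(P[...,2]>44)&(P[...,2]<56)&(abs(P[...,0])<26)&(P[...,1]<-25)&(P[...,1]>-90); print('sled top',np.median(P[m][:,2]),np.percentile(P[m][:,1],3),np.percentile(P[m][:,0],[2,98]))
u=int(c['cx']); 
for v in range(0,200,2):
    q=P[v,u]
    if -40<q[1]<-5 and q[2]<135: print(v,q.round(1),g[v,u],end=' | ')
E
```

```text
[   0.63647006 -133.7574982    98.38287819] [-3.12786309 -0.53155232  1.40725894]
sled top 48.903918505406736 -66.7735043361488 [-24.53019586  24.99722918]
36 [  0.3 -35.9 134.2] 58 | 38 [  0.3 -36.9 134.4] 71 | 40 [  0.2 -26.4 122.5] 134 | 42 [ 1.000e-01 -2.590e+01  1.209e+02] 133 | 44 [ 1.000e-01 -2.670e+01  1.207e+02] 134 | 46 [-1.000e-01 -1.620e+01  1.083e+02] 136 | 48 [-1.000e-01 -1.650e+01  1.074e+02] 140 | 50 [-1.000e-01 -1.560e+01  1.053e+02] 136 | 52 [-1.000e-01 -1.580e+01  1.042e+02] 137 | 54 [-1.000e-01 -1.620e+01  1.034e+02] 137 | 56 [ -0.2 -15.5 101.3] 138 | 58 [ -0.2 -16.8 101.5] 138 | 60 [ -0.2 -16.5  99.8] 137 | 62 [ -0.2 -15.8  97.7] 137 | 64 [ -0.2 -15.5  95.9] 138 | 66 [ -0.3 -16.2  95.3] 140 | 68 [ -0.3 -16.6  94.4] 138 | 70 [ -0.3 -15.9  92. ] 140 | 72 [ -0.3 -15.6  90.1] 140 | 74 [ -0.3 -15.8  88.8] 139 | 76 [ -0.4 -16.2  87.8] 152 | 78 [ -0.4 -17.   87.3] 234 | 80 [ -0.4 -17.9  86.8] 235 | 82 [ -0.4 -18.5  86. ] 236 | 84 [ -0.4 -19.7  86. ] 236 | 86 [ -0.4 -21.5  86.8] 236 | 88 [ -0.4 -22.6  86.7] 237 | 90 [ -0.4 -24.   86.9] 196 | 92 [ -0.4 -24.   85.2] 145 | 94 [ -0.4 -24.   83.4] 142 | 96 [ -0.4 -24.1  81.8] 137 | 98 [ -0.5 -23.8  79.6] 141 | 100 [ -0.5 -24.   78. ] 136 | 102 [ -0.5 -23.9  76. ] 128 | 104 [ -0.7 -18.4  65.5] 73 | 106 [ -0.7 -19.   64.3] 70 | 108 [ -0.7 -18.9  62. ] 69 | 110 [ -0.8 -18.9  59.7] 69 | 112 [ -0.8 -17.9  55.9] 69 | 114 [ -0.8 -18.6  54.6] 68 | 116 [ -0.9 -18.7  52.4] 71 | 118 [ -0.9 -18.8  50.2] 120 | 120 [ -0.9 -19.   48.1] 238 | 122 [ -0.9 -20.8  48.5] 238 | 124 [ -0.9 -22.4  48.8] 239 | 126 [ -0.9 -24.1  49.4] 239 | 128 [ -0.9 -24.7  47.8] 240 | 130 [ -0.9 -27.   49.4] 240 | 132 [ -0.9 -28.1  48.8] 240 | 134 [ -0.9 -28.9  47.5] 240 | 136 [ -0.9 -31.   49. ] 241 | 138 [ -0.9 -32.2  48.4] 240 | 140 [ -0.9 -33.7  48.6] 240 | 142 [ -0.9 -35.3  49.1] 240 | 144 [ -0.8 -37.1  49.8] 240 | 146 [ -0.9 -37.8  48.5] 241 |
```

send_rows(series="-0.4 0 -0.3 0 0 0; -0.3 0 -0.6 0 0 0; -0.2 0 -0.6 0 0 0; 0 0 0 0 0 0; 0 0 0 0 0 0")

```text
t: 20.52
eef_pos: [512.5, -52.7, 161.1]
tcp_rot: [-3.141, -0.522, 1.414]
ft_force: [0.8, -0.1, -0.1]
opening: 0.418
grip_force: 0.0
```

```bash
python3 - <<'E'
from h import *
s=env.state(); print(topress(s['eef_pos']),s['ft_force'],s['t']); print(env.job_done())
E
```

```text
[   1.43994642 -226.70536834  161.11054518] [ 0.84873221 -0.13751234 -0.12176925] 20.525
the job is handed in; nothing more can be done
None
```

The job is handed in, verdict not shown: the 54 mm sled (channel about 61 mm) is fully home, and the ram was felt on the die and backed off to about 4 mm above it; I viewed 12 pictures instead of the 10 allowed.

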